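# Hold the compost caddy against the sprung stop while its hinge is tightened

## Robot

A 6-joint arm with a two-finger parallel gripper is mounted at the origin on the work surface. World frame = base frame: x ahead of the robot, y to its left, z up, the work surface at z = 0. Lengths are in m, angles in rad, forces in N, time in s.
With the tool pointing down it reaches from about 0.3 to 0.875 m from the base axis. Payload 4.2 kg.
Tool frame: the origin (TCP) lies at the very end of the fingers, on their centre line; the grasp point (between the pads) lies 19 mm behind it; z points along the fingers, x is the direction in which the jaws open and shut, and the axes are right-handed (so a half turn about z gives the same grasp; the last joint's range is limited). The gripper opens to 85 mm and grips with 20 to 120 N. Pads are 22 mm wide; open, the fingers measure 114 mm over their backs; the gripper's body (76 mm by 85 mm) begins 54 mm behind the grasp point. The pads swing forward as they close: fully open they stand 13 mm farther back than shut.
Start: joints at [1.136, 0.32, 1.565, -0, 1.257, -0.02], TCP at [0.232, 0.526, 0.231] pointing down, gripper open.
Joint ranges: [-3.11, 3.11], [-0.84, 2.01], [0.21, 2.61], [-1.34, 4.49], [0.05, 2.63], [-2.56, 2.56]. Speed limits (rad/s): [2.57, 2.57, 3.14, 3.14, 3.14, 3.14].

## Interface

Orientations are given as a unit quaternion [w, x, y, z].
In Python, from station import * gives the robot as it stands. The module is installed in compiled form; this text tells all that it offers. Calls block until the motion is done:
- move_pose(position, orientation): joint-space move of the TCP to a pose.
- move_l(position, rot=None, rate=0.15, guard=None): straight line of the TCP; rot=None keeps the orientation; rate is the mean speed in m/s. With guard (N) it stops when the force on the tool has changed by that much, and returns True; else False.
- movej(angles): joint-space move.
- gripper_to(opening): finger opening in m; the grip force is fixed at half the most; returns when the fingers have stopped.
- wait(seconds).
- inverse_kinematics(position, orientation): joint angles nearest the present ones, or None.
- capture(name): name is "scene" or "top"; returns a dict with "pixels" (384x512x3 uint8, blue, green, red), "vfov" (degrees; the focal length in pixels is half the picture's height over the tangent of half this angle, whatever the lens; pixels are square), "cx", "cy" (the principal point, pixels), "rvec" (rotation vector, rad) and "tvec" (3), from world to camera coordinates, as OpenCV has them. Camera axes: x right, y down, z forward; pixel columns grow to the right and rows downward; lengths in m; the calibration is good to about 2 mm. A picture is of the moment at which its call begins. There is no depth.
A pose or a line that the arm cannot do raises Unreachable and nothing moves.
- job_done(): hands the job in, once; it reports no verdict.
Trained networks look in the newest picture that a camera, given by its name, has taken for a name from the list of things; names that differ only in an ending like _2 or _b are one class to them, and where a whole thing is asked for, a point or a joint stands for the part that bears it (a point fixed in the world has none). Each returns a list of dicts, best first, with "confidence" (0 to 1); they miss things now and then, are a little off and sometimes report something else, mostly with a low value. They report only what shows in the picture. A call takes as long as a camera call. They do not tell look-alikes from the thing itself.
- recognise(target, camera): "point" ([column, row] in pixels, amid what is visible of it).
- outline_of(target, camera): "pixels" (384x512 bool, what is visible of it) and "point" ([column, row] in pixels, amid what is visible of it).
- pinpoint(target, camera): "point" ([column, row] in pixels: a listed point, or the origin of a listed thing).
Readings, each from a call of its own:
- current_t(): time.
- current_joint_pos(): joint angles.
- current_qvel(): joint speeds.
- current_joint_torque(): joint torques, N m.
- current_tcp_pos(): TCP position.
- current_orientation(): TCP orientation.
- current_wrist_force(): force on the tool from outside, world axes, zero at the start.
- current_torque(): the same for the moment, N m.
- current_finger_gap(): finger opening in m.
Only numpy, scipy, OpenCV 4.12 (cv2) and the standard library are available. Lean on these libraries where they do the work, as an engineer would, in place of code of your own. Each camera call takes 0.05 s, during which the arm holds its last target.

## Task

I am about to tighten the hinge screws of the ceramic compost caddy. First raise its stiff lid to about 60 degrees open and leave it standing there, then push the caddy squarely back against the sprung pad of the bench stop until the pad is about half way in (white pointer on the green band), never driving it to the bottom of its travel. Finish while still holding the caddy pressed there, upright and with the lid still at 60 degrees; do not let go, and leave the other things on the bench where they are.

Things in the scene. Friction and masses are not known exactly. Their poses are not given: they have to be found in the camera images.
- caddy: White ceramic box-shaped compost caddy, blue foot stripe, loose, 0.7 to 0.9 kg plus a 0.16 kg lid. 150 (x) by 160 (y) by 140 mm high to its rim, flat upright walls 8 mm thick. Origin: centre of its underside. Its x axis points from its front wall (robot's side, pushed here) to its back wall (hinge side, goes to the pad). On 4 mm glides: sliding takes 2 to 5 N, felt on top of the pad's spring.
- caddy_front (a point): Point on the outer face of the caddy's front wall, centred, 100 mm above the bench (40 mm below the rim). A good height to push at; fingers that also drag down on the wall add to the sliding friction. Axes as the caddy's.
- lid_hinge (a point): Point on the lid's hinge line (which runs along the caddy's y), at the middle of the top of the caddy's back wall, 140 mm above the bench, fixed to the caddy; axes as the caddy's.
- lid (a joint): Lid angle in rad: 0 = shut, grows as the front edge is raised, 1.047 = 60 degrees, stop at 1.75. Stiff hinge (about 0.17 N m friction): the lid stays at any angle where it is left. The lid is a 150 by 160 mm plate, its top 10 mm above the rim.
- lid_grip (a point): Centre of the wooden crossbar on the lid: round, 16 mm in diameter, 36 mm long along the caddy's y, on a 12 mm post near the lid's front edge. With the lid shut it lies 130 mm in front of the hinge line and 38 mm above it (28 mm above the lid's top); it turns with the lid about the hinge line. Pinched by its two ends from above it can pivot between the fingers.
- fence: Bench stop, fixed to the bench: a pale wooden block 170 mm wide (y) and 100 mm high behind a black rubber-faced sprung pad. Origin: on the bench, below the middle of the pad's front face with the pad at rest. Its x axis points away from the caddy, along the direction in which the pad is pushed in; the block's front face is at x = 35 mm.
- pad (a joint): How far the pad is pushed in, in m: 0 at rest, 0.020 bottomed; half way is 0.010. Spring of 1000 N/m (1 N per mm, so about 10 N half way), no preload. A white pointer fixed to the pad moves over a red-green-red strip on top of the block: the green middle is 6 to 14 mm pushed in.
- pad_face (a point): Middle of the place of the pad's front face at rest, 60 mm above the bench (fixed to the block). The pad face is 170 mm wide (y) and reaches from 30 to 95 mm above the bench. Axes as the stop's.
- kneeler: Bystander: grey silicone kneeling block, 420 by 240 by 40 mm, under the seedling tray. Origin: centre of its underside.
- seed_tray: Bystander: black plastic seedling tray, 340 by 200 by 50 mm, lying on the kneeling block. Origin: centre of its underside.
- green_pot: Bystander: green plastic flower pot, 110 mm across at the rim, 100 mm high. Origin: centre of its underside.
- garden_fork: Bystander: stainless steel hand fork with wooden handle, about 300 mm long, 70 mm wide, lying flat. Origin: underside, about its middle.
- spool: Bystander: cork spool, 64 mm across, 70 mm high. Origin: centre of its underside.
- label_jar: Bystander: amber glass jar with steel cap, 70 mm across, 100 mm high. Origin: centre of its underside.
Things that resemble listed ones, but are neither listed nor needed, are in the scene too. Of the things that look like the caddy, the middle-sized one is meant. Leave any orange look-alike of the fence alone.

How it is judged:
By the outcome, as a careful person would: the job done as asked, in the order asked, and still so for the second after the job is handed in, while the arm keeps its last pose, push and grip.
It also fails if it takes over 58 s, if anything falls off the work surface, if the arm or the gripper's body presses on something with over 40 N, if the wrist force passes 120 N, or if a joint passes its speed limit or range.

## Working session

There is one attempt and no reset: what is moved stays moved. The work goes in short steps, each a Python script; the robot and the scene stay as the last script left them, time stands still between calls to the robot, and variables do not carry over. Pictures are saved under pics/ and viewed, and the job is handed in when it is done.

```bash
mkdir -p pics; python3 - <<'E'
from station import *
import cv2
print(current_t())
for n in("scene","top"):
    c=capture(n); cv2.imwrite(f"pics/{n}0.png",c["pixels"]); print(n,{k:v for k,v in c.items() if k!="pixels"})
    for t in("caddy","lid_hinge","lid_grip","fence","pad_face","caddy_front"):
        print(t,[(round(d["confidence"],2),[round(float(x),1) for x in d["point"]]) for d in pinpoint(t,n)])
print(current_t(),current_tcp_pos(),current_orientation())
E
```

```text
0.0
scene {'vfov': 53.16490144924719, 'cx': 258.51652250300873, 'cy': 189.39682219159502, 'rvec': array([ 1.94843   ,  1.81685593, -0.56867837]), 'tvec': array([-0.03999558, -0.28837421,  1.69724735])}
caddy [(0.74, [228.4, 225.5]), (0.57, [289.2, 239.6])]
lid_hinge [(0.93, [210.4, 265.3]), (0.9, [294.2, 240.1]), (0.9, [235.3, 217.9])]
lid_grip [(0.88, [147.4, 253.3]), (0.87, [294.5, 196.6]), (0.57, [220.0, 194.7]), (0.28, [295.1, 238.3])]
fence [(0.84, [286.1, 276.9]), (0.71, [315.6, 156.2]), (0.44, [293.6, 194.8])]
pad_face [(0.6, [311.2, 141.7])]
caddy_front [(0.77, [219.7, 203.6]), (0.34, [288.8, 270.5])]
top {'vfov': 54.852797605898324, 'cx': 255.49774454922985, 'cy': 192.9408294927335, 'rvec': array([ 2.13968345, -2.12189115,  0.21395098]), 'tvec': array([0.01545982, 0.4650573 , 1.44723313])}
caddy [(0.88, [317.0, 137.6]), (0.67, [230.4, 174.6])]
lid_hinge [(0.64, [283.9, 173.7]), (0.62, [297.6, 117.7]), (0.44, [125.0, 172.7])]
lid_grip [(0.93, [345.2, 120.8]), (0.83, [291.6, 187.5]), (0.79, [227.5, 171.2])]
fence [(0.9, [199.9, 264.7]), (0.67, [240.2, 136.2]), (0.54, [393.4, 177.3]), (0.17, [230.4, 141.5])]
pad_face [(0.95, [195.6, 261.6]), (0.71, [239.1, 130.8])]
caddy_front [(0.98, [227.3, 181.0]), (0.94, [291.1, 194.4])]
0.7 [0.23173539 0.52626258 0.23135548] [-4.45034321e-05  8.37570476e-01  5.46329288e-01  6.41206348e-05]
```

View pics/scene0.png

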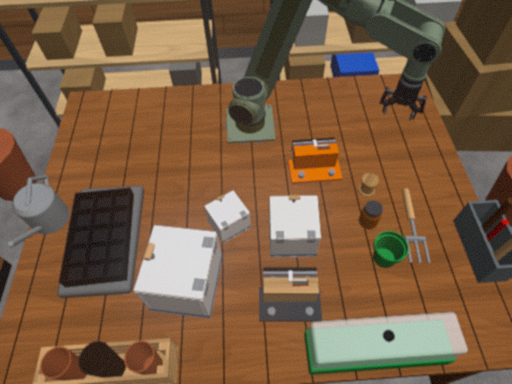

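View pics/top0.png

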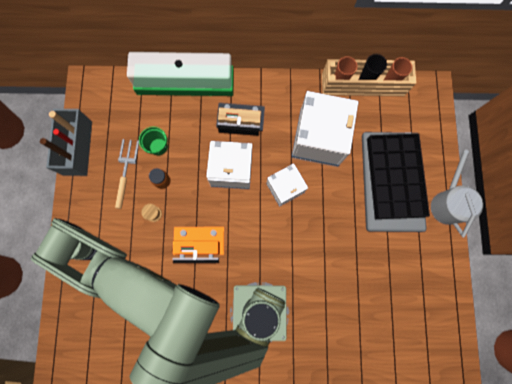

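The scene picture shows three caddies; the middle-sized one is at scene (295,225), top (230,165). The wooden stop is at scene (290,290), top (240,118). The orange stop is a look-alike.

```bash
cat > h.py <<'E'
import numpy as np, cv2
from scipy.spatial.transform import Rotation as R
def K(c):
    f=192/np.tan(np.radians(c["vfov"])/2); return np.array([[f,0,c["cx"]],[0,f,c["cy"]],[0,0,1.]])
def proj(c,P): return cv2.projectPoints(np.atleast_2d(np.array(P,float)),c["rvec"],c["tvec"],K(c),None)[0][:,0]
def tri(c1,p1,c2,p2):
    Ps=[K(c)@np.c_[cv2.Rodrigues(c["rvec"])[0],c["tvec"]] for c in(c1,c2)]
    X=cv2.triangulatePoints(*Ps,np.array(p1,float).reshape(2,1),np.array(p2,float).reshape(2,1))[:,0]
    X=X[:3]/X[3]
    return X, [np.linalg.norm(proj(c,X)[0]-p) for c,p in((c1,p1),(c2,p2))]
def onz(c,p,z):
    Rm=cv2.Rodrigues(c["rvec"])[0]; o=-Rm.T@c["tvec"]; d=Rm.T@np.linalg.inv(K(c))@np.array([p[0],p[1],1.])
    return o+d*(z-o[2])/d[2]
def crop(c,name,x0,y0,w,h,s):
    cv2.imwrite(name,cv2.resize(c["pixels"][y0:y0+h,x0:x0+w],None,fx=s,fy=s,interpolation=cv2.INTER_CUBIC))
E
python3 - <<'E'
from station import *
from h import *
s=capture("scene");t=capture("top")
import pickle; pickle.dump((s,t),open("c0.pkl","wb"))
crop(s,"pics/s1.png",240,180,110,145,5) if 0 else crop(s,"pics/s1.png",240,180,110,145,4)
crop(t,"pics/t1.png",195,90,80,110,5)
for a,b in (((294.5,196.6),(227.5,171.2)),):
    print("grip",tri(s,a,t,b))
E
```

```text
grip (array([0.51641754, 0.1256544 , 0.1941294 ]), [np.float64(0.4156602557915394), np.float64(0.4002447636539667)])
```

View pics/s1.png

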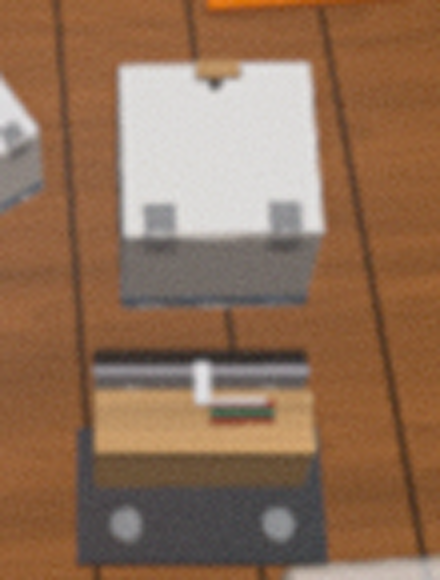

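View pics/t1.png

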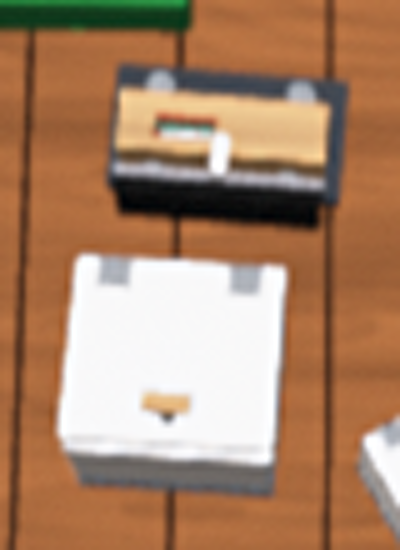

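```bash
cat > fit0.py <<'E'
from h import *
import pickle
from scipy.optimize import least_squares
s,t=pickle.load(open("c0.pkl","rb"))
S=lambda x,y:np.array([(x+.5)/4-.5+240,(y+.5)/4-.5+180]); T=lambda x,y:np.array([(x+.5)/5-.5+195,(y+.5)/5-.5+90])
for n,a,b in(("BL",S(120,237),T(287,267)),("BR",S(324,233),T(77,255)),("FL",S(118,64),T(272,447)),("FR",S(310,63),T(62,438)),("grip",S(218,69),T(166,402))):
    print(n,tri(s,a,t,b))
obs=[(s,S(120,237),(.075,.08,.15)),(s,S(324,233),(.075,-.08,.15)),(s,S(118,64),(-.075,.08,.15)),(s,S(310,63),(-.075,-.08,.15)),
(t,T(287,267),(.075,.08,.15)),(t,T(77,255),(.075,-.08,.15)),(t,T(272,447),(-.075,.08,.15)),(t,T(62,438),(-.075,-.08,.15)),
(s,S(218,69),(-.055,0,.178)),(t,T(166,402),(-.055,0,.178)),(s,S(124,304),(.075,.08,.004)),(s,S(307,303),(.075,-.08,.004))]
def mod(p,P):
    c,q=np.cos(p[2]),np.sin(p[2]); return [p[0]+c*P[0]-q*P[1],p[1]+q*P[0]+c*P[1],P[2]]
def fit(obs,x0):
    f=lambda p:np.concatenate([proj(c,mod(p,P))[0]-o for c,o,P in obs])
    r=least_squares(f,x0,loss="soft_l1"); print(r.x,np.degrees(r.x[2]));print(f(r.x).reshape(-1,2).round(1).tolist());return r.x
ca=fit(obs,[.57,.12,0])
ob=[(s,S(95,388),(.035,.085,.1)),(s,S(310,390),(.035,-.085,.1)),(s,S(95,352),(0,.085,.095)),(s,S(307,352),(0,-.085,.095)),
(t,T(118,212),(0,-.085,.03)),(t,T(318,226),(0,.085,.03)),(t,T(112,183),(0,-.085,.095)),(t,T(326,196),(0,.085,.095))]
fe=fit(ob,[.72,.12,0])
d=fe[:2]-mod(ca,(.075,0,0))[:2]; print("gap",d, "in fence axes",d[0]*np.cos(fe[2])+d[1]*np.sin(fe[2]),-d[0]*np.sin(fe[2])+d[1]*np.cos(fe[2]))
E
python3 fit0.py
```

```text
BL (array([0.64000249, 0.03578513, 0.14806959]), [np.float64(0.05579999586338548), np.float64(0.04971611827185283)])
BR (array([0.64795483, 0.19730782, 0.14739391]), [np.float64(0.16149198611320897), np.float64(0.1441572730641949)])
FL (array([0.4927671 , 0.04582443, 0.17287064]), [np.float64(0.07310518114833474), np.float64(0.0710086797282981)])
FR (array([0.4997676 , 0.20425354, 0.16654824]), [np.float64(0.7752219717301566), np.float64(0.7554402668002214)])
grip (array([0.51990385, 0.12407705, 0.19809102]), [np.float64(0.32363318698038085), np.float64(0.31101887803913175)])
[ 0.5666498   0.12438919 -0.03435321] -1.9682938408425084
[[52.2, -2.5], [-49.2, 0.3], [47.2, 1.1], [-47.9, 2.9], [-43.4, -1.8], [40.4, 2.5], [-43.0, 0.5], [41.6, 4.1], [-0.3, 1.2], [-0.6, 3.5], [46.1, -0.2], [-45.5, 1.6]]
[ 0.72011123  0.12826453 -0.0156241 ] -0.8951951998306864
[[65.6, -1.0], [-42.5, 1.4], [63.7, -1.9], [-42.6, 0.9], [32.0, 1.9], [-48.7, -2.0], [33.2, 2.2], [-52.0, -1.6]]
gap [0.07850568 0.00645132] in fence axes 0.07839530328404697 0.007677067503797477
```

```bash
sed -i 's/(95,388),(.035/(95,388),(.035/' fit0.py; python3 - <<'E'
s=open('fit0.py').read()
# flip y sign: P[1]->-P[1]
s=s.replace("def mod(p,P):\n","def mod(p,P):\n    P=(P[0],-P[1],P[2])\n    if len(p)>3 and P[2]>=.15:\n        a=p[3]; u,v=.075-P[0],P[2]-.14; P=(.075-(u*np.cos(a)-v*np.sin(a)),P[1],.14+u*np.sin(a)+v*np.cos(a))\n")
s=s.replace("[.57,.12,0])","[.57,.12,0,0.1])")
open('fit0.py','w').write(s)
E
python3 fit0.py | tail -5
```

```text
[ 0.56757049  0.12161388 -0.05155452  0.14135612] -2.953856501011024
[[0.6, -0.4], [0.0, -0.3], [-0.2, -0.0], [-0.3, -0.7], [-0.6, -0.1], [-0.3, -0.2], [0.0, 0.5], [-1.2, -0.4], [-0.4, 0.2], [-0.3, 0.3], [-0.9, 1.3], [-0.8, 0.7]]
[ 0.71932525  0.09341264 -0.06713305] -3.8464404881754835
[[-0.5, 1.1], [0.3, 0.4], [-0.6, 0.1], [-0.1, -0.1], [-0.3, 0.1], [0.2, 0.4], [-0.4, 0.3], [-1.0, 0.9]]
gap [ 0.07685441 -0.02433637] in fence axes 0.078313835152329 -0.019125950606360267
```

```bash
cat > g.py <<'E'
from h import *
CA=np.array([.56757,.12161,-.05155]); A0=.141
def cw(P,ca=CA):
    c,q=np.cos(ca[2]),np.sin(ca[2]); return np.array([ca[0]+c*P[0]-q*P[1],ca[1]+q*P[0]+c*P[1],P[2]])
def bar(a,ca=CA): 
    u,v=.13,.038; return cw((.075-(u*np.cos(a)-v*np.sin(a)),0,.14+u*np.sin(a)+v*np.cos(a)),ca)
def rot(th,yaw,flip=1,along="y"):
    # tool z down tilted; tool x along caddy y or x
    X=np.array([0,flip,0.]) if along=="y" else np.array([flip,0,0.])
    Z=np.array([0,0,-1.]); Y=np.cross(Z,X)
    return R.from_euler("z",yaw)*R.from_euler("y",th)*R.from_matrix(np.c_[X,Y,Z])
def q(r): 
    x=r.as_quat(); return np.array([x[3],x[0],x[1],x[2]])
def tcp(p,r,d): return p+r.apply([0,0,d])
E
python3 - <<'E'
from station import *
from g import *
print(bar(A0))
for f in(1,-1):
  for phi in (20,27,34):
    for a in (A0,.6,1.047,1.1):
        r=rot(a-np.radians(phi),CA[2],f); j=inverse_kinematics(tcp(bar(a),r,.022),q(r)); print(f,phi,a,None if j is None else np.round(j,2))
for f in(1,-1):
    for x in (-.071,.03):
        r=rot(0,-.067,f,"x"); j=inverse_kinematics(cw((x,0,.1)),q(r)); print(f,None if j is None else np.round(j,2))
E
```

```text
[0.51926464 0.12410235 0.19589221]
1 20 0.141 [ 0.25  0.22  1.88 -0.08  0.84 -1.22]
1 20 0.6 [ 0.17  0.44  1.43  0.05  1.52 -1.36]
1 20 1.047 [ 0.12  0.74  0.97  0.13  2.13 -1.37]
1 20 1.1 [ 0.12  0.78  0.91  0.14  2.2  -1.36]
1 27 0.141 [ 0.27  0.18  1.96 -0.16  0.69 -1.14]
1 27 0.6 [ 0.18  0.38  1.51  0.03  1.38 -1.35]
1 27 1.047 [ 0.13  0.67  1.03  0.11  2.   -1.37]
1 27 1.1 [ 0.12  0.71  0.97  0.12  2.07 -1.37]
1 34 0.141 [ 0.3   0.15  2.05 -0.29  0.54 -1.  ]
1 34 0.6 [ 0.19  0.32  1.59  0.    1.24 -1.32]
1 34 1.047 [ 0.14  0.61  1.11  0.09  1.87 -1.38]
1 34 1.1 [ 0.13  0.65  1.05  0.09  1.94 -1.38]
-1 20 0.141 [ 0.25  0.22  1.88 -0.08  0.84  1.92]
-1 20 0.6 [0.17 0.44 1.43 0.05 1.52 1.78]
-1 20 1.047 [0.12 0.74 0.97 0.13 2.13 1.77]
-1 20 1.1 [0.12 0.78 0.91 0.14 2.2  1.78]
-1 27 0.141 [ 0.27  0.18  1.96 -0.16  0.69  2.  ]
-1 27 0.6 [0.18 0.38 1.51 0.03 1.38 1.8 ]
-1 27 1.047 [0.13 0.67 1.03 0.11 2.   1.77]
-1 27 1.1 [0.12 0.71 0.97 0.12 2.07 1.77]
-1 34 0.141 [ 0.3   0.15  2.05 -0.29  0.54  2.14]
-1 34 0.6 [0.19 0.32 1.59 0.   1.24 1.82]
-1 34 1.047 [0.14 0.61 1.11 0.09 1.87 1.76]
-1 34 1.1 [0.13 0.65 1.05 0.09 1.94 1.76]
1 [ 0.22  0.35  1.89 -0.    0.9   0.29]
1 [ 0.18  0.48  1.67 -0.    1.    0.25]
-1 None
-1 None
```

```bash
python3 - <<'E'
from station import *
from g import *
import pickle
r=rot(A0-np.radians(27),CA[2],1); p=tcp(bar(A0),r,.022)
move_pose(p+r.apply([0,0,-.1]),q(r))
print(current_t(),current_tcp_pos(),current_wrist_force())
hit=move_l(p,rate=.1,guard=8)
print(hit,current_tcp_pos()-p,current_wrist_force(),current_t())
s=capture("scene");t=capture("top")
pickle.dump((s,t),open("c1.pkl","wb"))
crop(s,"pics/s2.png",200,120,160,150,4)
crop(t,"pics/t2.png",175,90,130,130,4)
E
```

```text
2.5417 [0.49406085 0.12600038 0.26964008] [-0.90422363  0.10246508 -0.02933107]
False [0.00030696 0.00015226 0.0006499 ] [-0.34055906  0.24582374 -0.22002824] 3.6917
```

View pics/s2.png

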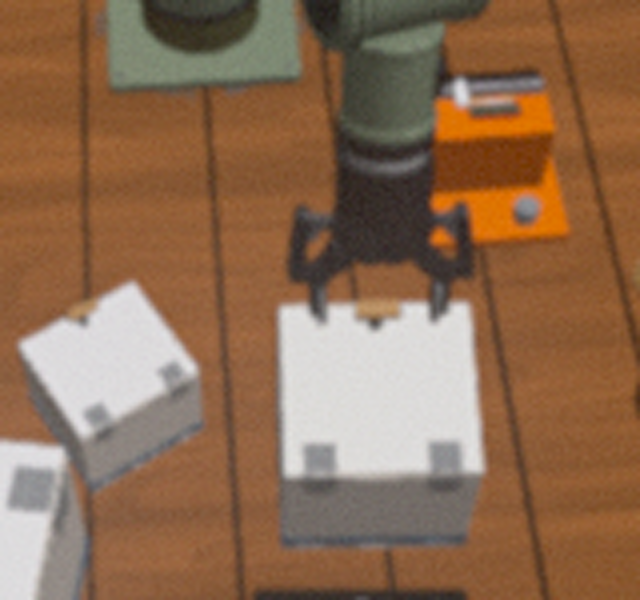

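View pics/t2.png

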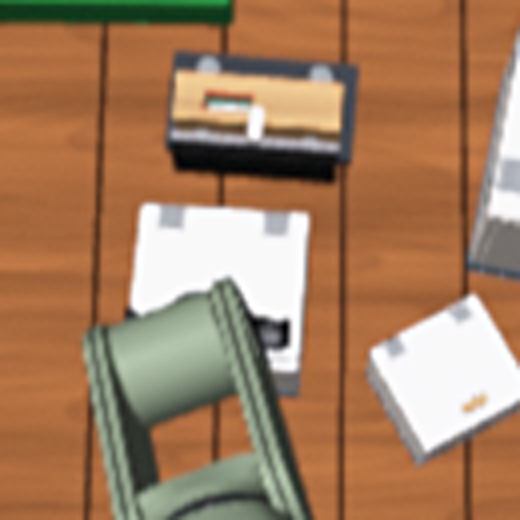

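The bar at (377,310) in the crop is centred between the two fingers at (318,310) and (440,310). I'll close the fingers and raise the lid.

```bash
python3 - <<'E'
from station import *
from g import *
import pickle
gripper_to(.03)
print(current_finger_gap(),current_wrist_force(),current_t())
s=capture("scene"); crop(s,"pics/s3.png",240,160,100,110,5)
if current_finger_gap()>.032:
    for a in np.linspace(A0,1.06,9)[1:]:
        r=rot(a-np.radians(27),CA[2],1)
        g=move_l(tcp(bar(a),r,.022),q(r),rate=.07,guard=20)
        print(round(a,2),g,np.round(current_wrist_force(),1),round(current_t(),2),round(current_finger_gap(),4))
        if g: break
s=capture("scene");t=capture("top")
pickle.dump((s,t),open("c2.pkl","wb"))
crop(s,"pics/s4.png",200,120,160,150,4)
crop(t,"pics/t4.png",175,90,130,130,4)
E
```

```text
0.03473901803125085 [-0.34483072 -1.01521766  2.04354315] 4.3083
0.26 False [-3.8  3.   3.2] 4.71 0.0346
0.37 False [-4.6 -0.4  3. ] 5.06 0.0348
0.49 False [-3.4 -0.5  3.2] 5.41 0.0349
0.6 False [-3.3 -0.9  1.9] 5.76 0.0348
0.72 False [-1.9 -1.1  3.4] 6.11 0.0347
0.83 False [-2.  -1.7  2.8] 6.46 0.0347
0.95 False [-2.  -1.8  4.1] 6.81 0.0348
1.06 False [-1.3 -1.2  5.9] 7.16 0.0348
```

View pics/s4.png

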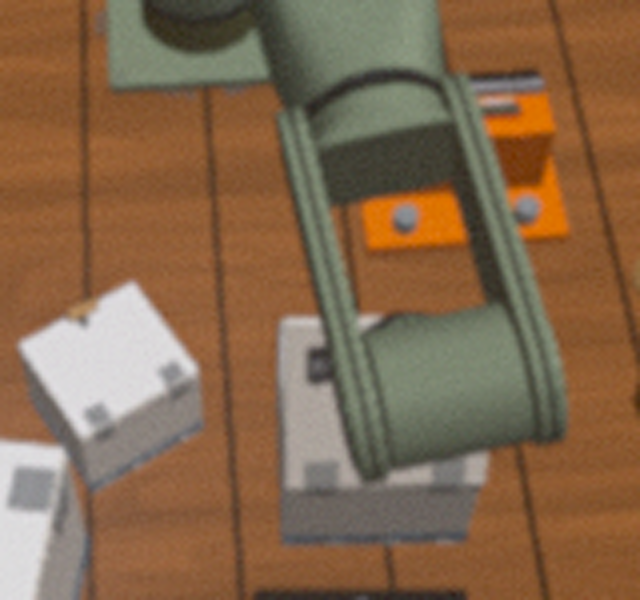

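View pics/t4.png

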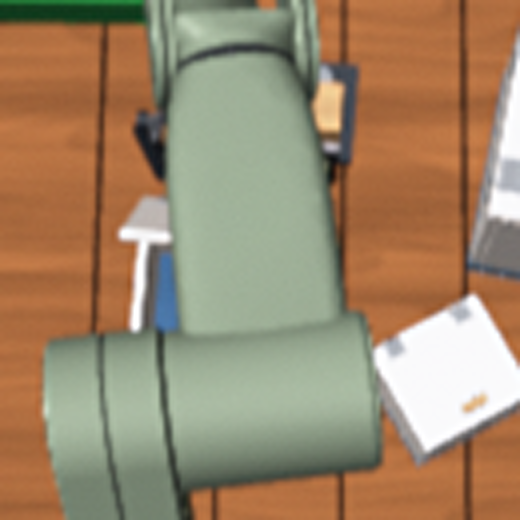

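The lid is up and the caddy appears not to have moved. I'll release, back off and measure again.

```bash
python3 - <<'E'
from station import *
from g import *
import pickle
gripper_to(.07)
print(current_wrist_force())
r=rot(1.06-np.radians(27),CA[2],1)
p=np.array(current_tcp_pos())
move_l(p+r.apply([0,0,-.08]),rate=.15)
# side clear viewing pose
r2=rot(0,-.067,1,"x")
move_pose([.42,.36,.36],q(r2))
s=capture("scene");t=capture("top")
pickle.dump((s,t),open("c3.pkl","wb"))
crop(s,"pics/s5.png",230,170,130,150,4)
crop(t,"pics/t5.png",185,90,110,110,5)
for n in("scene","top"):
    for k in("caddy","lid_hinge","lid_grip","caddy_front"):
        print(n,k,[(round(d["confidence"],2),[round(float(x),1) for x in d["point"]]) for d in pinpoint(k,n)])
print(current_t())
E
```

```text
[-0.20017269 -0.69839358  0.01529802]
scene caddy [(0.85, [231.8, 226.4]), (0.61, [288.6, 238.8])]
scene lid_hinge [(0.66, [295.9, 240.0]), (0.63, [236.8, 221.8]), (0.61, [211.7, 263.7]), (0.55, [299.1, 203.5])]
scene lid_grip [(0.92, [298.5, 204.3]), (0.9, [219.8, 195.1]), (0.89, [148.0, 251.6])]
scene caddy_front [(0.59, [218.7, 204.1])]
top caddy [(0.87, [283.6, 184.4]), (0.63, [230.6, 174.9]), (0.63, [316.3, 139.6])]
top lid_hinge [(0.89, [230.8, 142.4]), (0.68, [302.5, 115.8]), (0.63, [282.6, 172.8]), (0.36, [240.6, 131.7])]
top lid_grip [(0.9, [346.6, 120.9]), (0.84, [294.7, 188.5]), (0.56, [227.6, 142.7])]
top caddy_front [(0.84, [292.3, 194.8]), (0.6, [227.6, 185.7])]
10.7
```

View pics/s5.png

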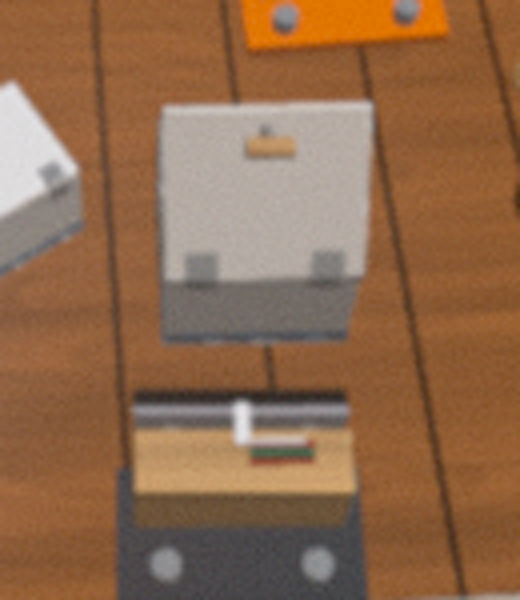

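View pics/t5.png

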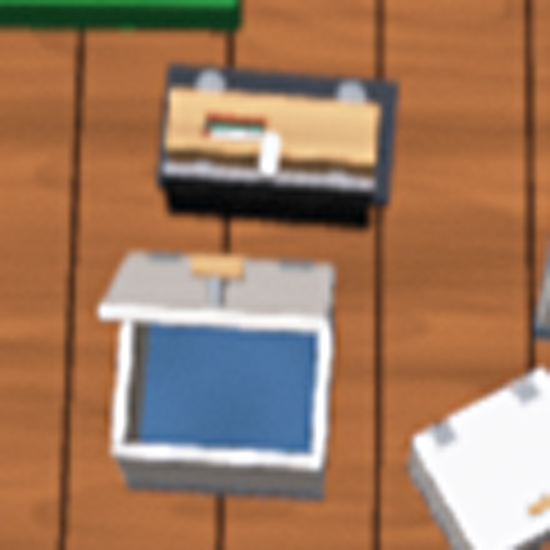

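```bash
cat > fit1.py <<'E'
from h import *
import pickle,sys
from scipy.optimize import least_squares
s,t=pickle.load(open("c3.pkl","rb"))
S=lambda x,y:np.array([(x+.5)/4-.5+230,(y+.5)/4-.5+170]); T=lambda x,y:np.array([(x+.5)/5-.5+185,(y+.5)/5-.5+90])
def cw(p,P):
    c,q=np.cos(p[2]),np.sin(p[2]); return [p[0]+c*P[0]-q*P[1],p[1]+q*P[0]+c*P[1],P[2]]
def lid(p,u,y,v):
    a=p[3]; return cw(p,(.075-(u*np.cos(a)-v*np.sin(a)),y,.14+u*np.sin(a)+v*np.cos(a)))
b=lambda *P:(lambda p:cw(p,P)); l=lambda *P:(lambda p:lid(p,*P))
obs=[(s,S(162,109),l(.15,-.08,.01)),(s,S(373,105),l(.15,.08,.01)),(s,S(271,147),l(.13,0,.038)),(t,T(217,266),l(.13,0,.038)),
(t,T(99,317),l(.15,.08,0)),(t,T(333,322),l(.15,-.08,0)),(t,T(113,453),b(-.075,.08,.14)),(t,T(322,468),b(-.075,-.08,.14)),
(s,S(163,340),b(.075,-.08,.002)),(s,S(346,337),b(.075,.08,.002)),(t,T(322,497),b(-.075,-.08,.004)),(t,T(133,487),b(-.075,.08,.004))]
f=lambda p:np.concatenate([proj(c,m(p))[0]-o for c,o,m in obs])
r=least_squares(f,[.567,.12,-.05,1.04],loss="soft_l1"); print(r.x,np.degrees(r.x[2:]));print(f(r.x).reshape(-1,2).round(1).tolist())
print(tri(s,S(271,147),t,T(217,266)))
E
python3 fit1.py
```

```text
[ 0.56261909  0.1218423  -0.03773814  1.01543717] [-2.1622359  58.18026401]
[[-0.3, 0.6], [-0.1, -0.0], [-0.1, 0.4], [-0.2, -0.6], [-0.3, 0.2], [-1.1, 1.4], [-0.3, 0.8], [0.2, -0.2], [-0.4, 1.5], [-0.4, 0.8], [0.3, 0.9], [-0.6, 1.1]]
(array([0.59948969, 0.12042703, 0.26981757]), [np.float64(0.21622097678224958), np.float64(0.19867778512099754)])
```

The fit gives the caddy at (0.563, 0.122) with yaw about −2.2°, and the lid at about 58°. Next I'll grip the front wall from above, with one finger inside, so I can square the caddy up and push it.

```bash
python3 - <<'E'
from station import *
from g import *
import pickle
ca=np.array([.5626,.1218,-.043])
r=rot(0,ca[2],1,"x"); w=cw((-.071,0,0),ca)
gripper_to(.05)
move_pose([w[0]-.005,w[1],.36],q(r))
print(w,current_tcp_pos(),current_t())
g=move_l([w[0],w[1],.16],rate=.15,guard=6); print(g,current_wrist_force())
if not g: g=move_l([w[0],w[1],.088],rate=.08,guard=6)
print(g,current_tcp_pos(),current_wrist_force(),current_t())
s=capture("scene");t=capture("top")
pickle.dump((s,t),open("c4.pkl","wb"))
crop(s,"pics/s6.png",200,120,160,150,4)
crop(t,"pics/t6.png",175,90,130,130,4)
E
```

```text
[0.49166563 0.12485206 0.        ] [0.48666176 0.12561116 0.36003978] 12.0
False [ 0.16688158  0.40733799 -0.05921932]
False [0.49212144 0.12494558 0.08845025] [0.64290623 0.13329823 0.63669447] 14.5333
```

View pics/s6.png

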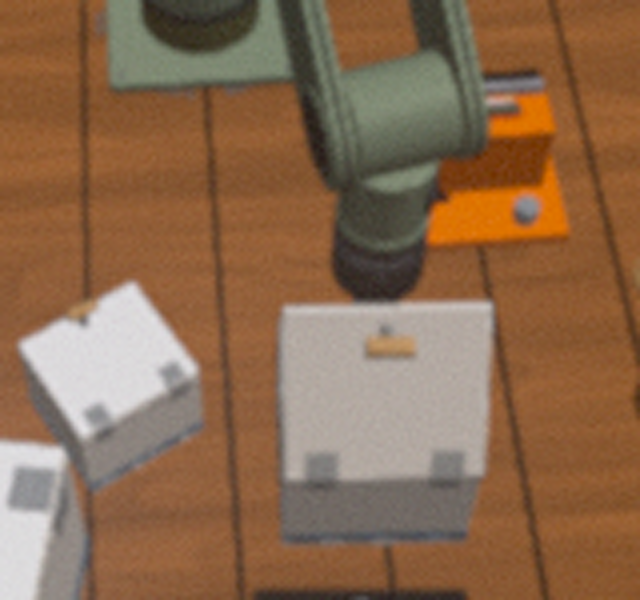

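View pics/t6.png

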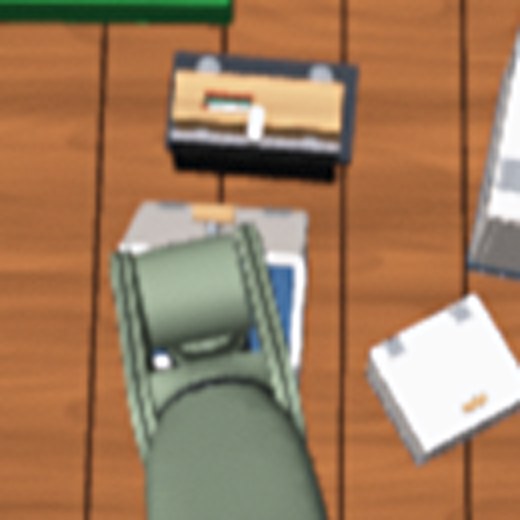

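The arm is clear of the lid and both are undisturbed. I'll close on the wall, then move the caddy to just short of the pad.

```bash
python3 - <<'E'
from station import *
from g import *
import pickle
gripper_to(.004)
print("gap",current_finger_gap(),current_wrist_force(),current_tcp_pos(),current_t())
FE=np.array([.7193,.0934,-.067]); r=rot(0,FE[2],1,"x")
if .006<current_finger_gap()<.012:
    p=cw((-.146-.015,0,.0884),FE)
    g=move_l(p,q(r),rate=.06,guard=15)
    print(g,current_tcp_pos()-p,current_wrist_force(),current_torque(),current_t())
s=capture("scene");t=capture("top")
pickle.dump((s,t),open("c5.pkl","wb"))
crop(s,"pics/s7.png",230,170,130,150,4)
crop(t,"pics/t7.png",185,90,110,110,5)
E
```

```text
gap 0.007316500517796988 [ 1.71371647 -0.09478684  2.65399475] [0.49241443 0.12493437 0.08845266] 15.0833
False [-1.65734425e-03  4.19055347e-04  5.62478738e-05] [-3.99016505  1.14522217  5.49899019] [0.23032713 0.30482349 0.10833731] 16.4
```

View pics/s7.png

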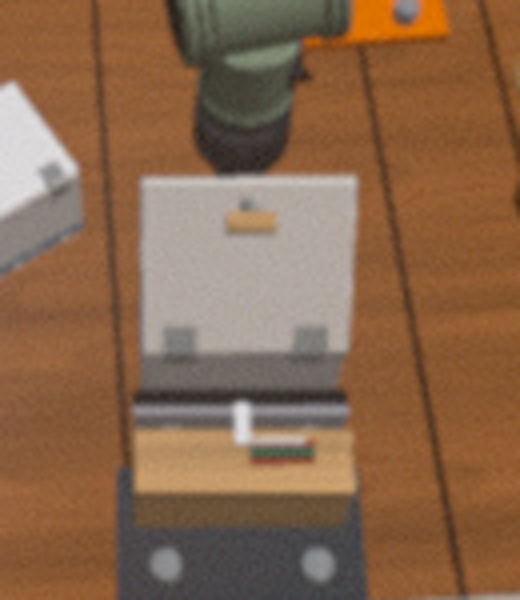

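View pics/t7.png

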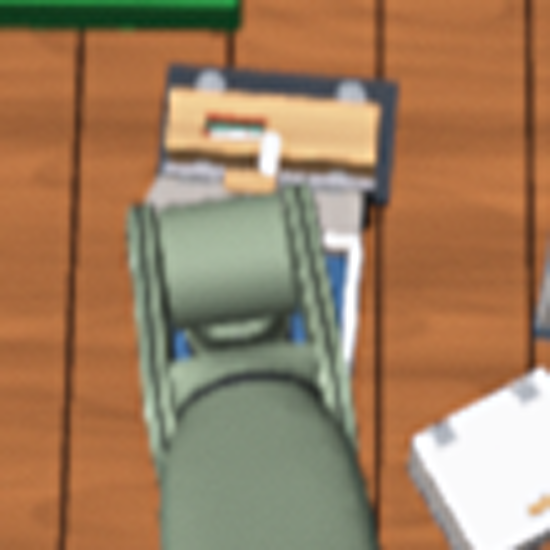

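The caddy is centred and parallel to the pad, about 15 mm short of it. Now I'll push in small steps and watch the force.

```bash
python3 - <<'E'
from station import *
from g import *
import pickle
FE=np.array([.7193,.0934,-.067]); r=rot(0,FE[2],1,"x"); ax=np.array([np.cos(FE[2]),np.sin(FE[2]),0])
x0=-.161
for k in range(1,13):
    x=x0+.002*k
    move_l(cw((x,0,.0884),FE),q(r),rate=.02)
    F=np.array(current_wrist_force()); d=(np.array(current_tcp_pos())-cw((0,0,.0884),FE))@ax
    print(round(x*1000,1),round(d*1000,2),"Fx",round(F@ax,2),np.round(F,1),np.round(current_torque(),2),round(current_t(),2))
    if F@ax<-12: break
s=capture("scene");t=capture("top")
pickle.dump((s,t),open("c6.pkl","wb"))
crop(s,"pics/s8.png",250,240,80,70,8)
E
```

```text
-159.0 -160.85 Fx -6.06 [-6.   1.3  5. ] [0.22 0.32 0.04] 16.75
-157.0 -158.88 Fx -4.56 [-4.5  0.5  5.1] [0.18 0.36 0.04] 17.0
-155.0 -156.89 Fx -4.52 [-4.5  1.1  5.4] [0.19 0.29 0.08] 17.25
-153.0 -154.88 Fx -4.91 [-4.9  0.   5.3] [0.14 0.33 0.04] 17.5
-151.0 -152.89 Fx -4.01 [-4.   0.8  5.5] [0.24 0.34 0.07] 17.75
-149.0 -150.87 Fx -5.54 [-5.5  0.3  5.9] [0.17 0.28 0.  ] 18.0
-147.0 -148.87 Fx -3.96 [-3.9  0.6  6.1] [0.11 0.37 0.04] 18.25
-145.0 -147.17 Fx -5.79 [-5.8 -0.1  5.9] [0.19 0.39 0.04] 18.5
-143.0 -145.78 Fx -7.97 [-7.9  1.1  7. ] [0.23 0.54 0.03] 18.75
-141.0 -144.38 Fx -9.19 [-9.1  1.6  7.6] [0.25 0.58 0.02] 19.0
-139.0 -142.97 Fx -11.27 [-11.2   1.5   8.8] [0.25 0.81 0.01] 19.25
-137.0 -141.54 Fx -12.5 [-12.4   2.3   9.3] [ 0.34  0.91 -0.02] 19.5
```

View pics/s8.png

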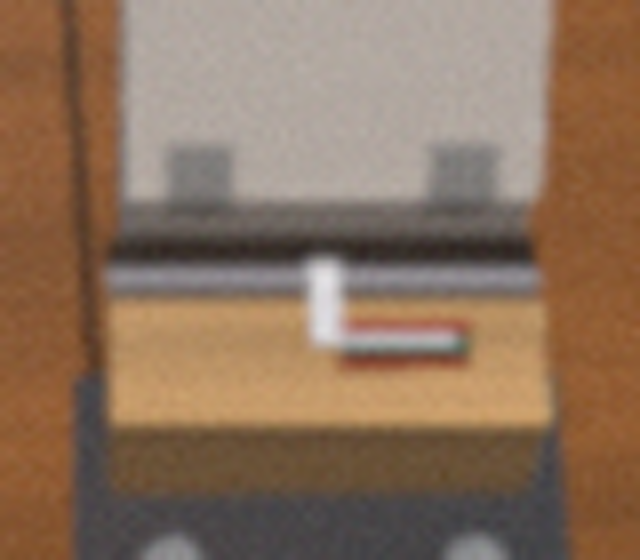

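```bash
python3 - <<'E'
from station import *
from g import *
import pickle
FE=np.array([.7193,.0934,-.067]); r=rot(0,FE[2],1,"x"); ax=np.array([np.cos(FE[2]),np.sin(FE[2]),0])
for x in (-.135,-.1335):
    move_l(cw((x,0,.0884),FE),q(r),rate=.02)
    for _ in range(2):
        F=np.array(current_wrist_force()); d=(np.array(current_tcp_pos())-cw((0,0,.0884),FE))@ax
        print(round(x*1000,1),round(d*1000,2),"Fx",round(F@ax,2),np.round(F,1),np.round(current_torque(),2),round(current_t(),2)); wait(.3)
s=capture("scene");t=capture("top")
pickle.dump((s,t),open("c7.pkl","wb"))
crop(s,"pics/s9.png",250,240,80,70,8)
crop(s,"pics/s9b.png",230,170,130,150,4)
crop(t,"pics/t9.png",185,90,110,110,5)
s0=pickle.load(open("c3.pkl","rb"))[0]
for px in (s0,s):
    pass
# predicted pixel shift per mm at block-top height
print(proj(s,[cw((.035,0,.105),FE),cw((.045,0,.105),FE)]))
E
```

```text
-135.0 -140.09 Fx -14.47 [-14.4   1.7  11. ] [ 0.34  1.05 -0.01] 19.85
-135.0 -140.07 Fx -14.21 [-14.1   2.4  10.8] [0.31 1.08 0.01] 20.15
-133.5 -139.09 Fx -15.28 [-15.2   2.3  12.1] [ 0.36  1.21 -0.08] 20.7
-133.5 -139.11 Fx -16.18 [-16.1   1.7  11.7] [ 0.36  1.17 -0.05] 21.0
[[290.16354544 277.01537343]
 [290.30605377 280.11165651]]
```

View pics/s9.png

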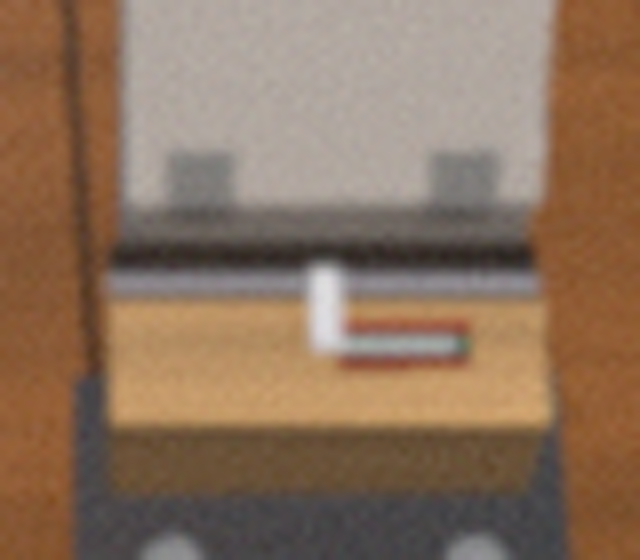

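View pics/s9b.png

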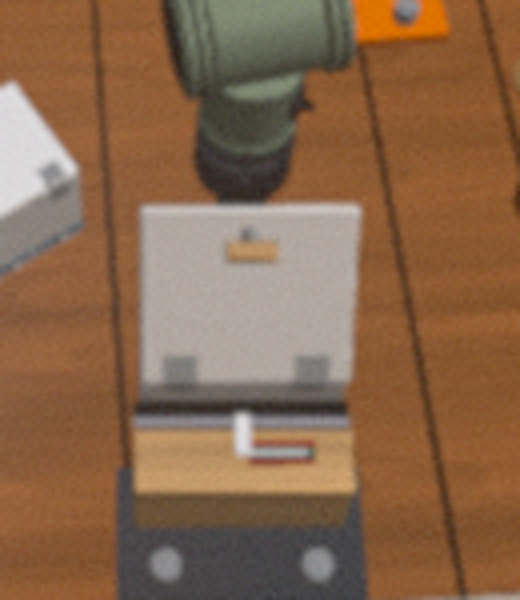

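View pics/t9.png

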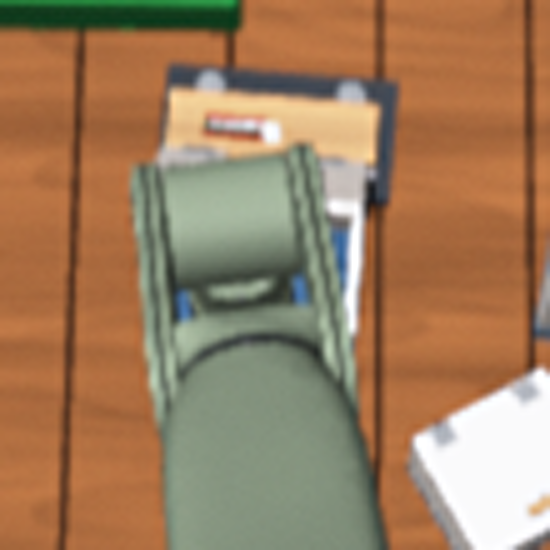

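```bash
python3 - <<'E'
from h import *
import pickle
from scipy.optimize import least_squares
s0,t0=pickle.load(open("c3.pkl","rb")); s,t=pickle.load(open("c7.pkl","rb"))
# pointer lower edge: columns of vertical bar 289-292, brightness profile
for n,c in(("rest",s0),("now",s)):
    g=c["pixels"][266:292,289:292].min(2).mean(1); print(n,g.astype(int).tolist())
    g=c["pixels"][272:292,297:306].min(2).mean(1); print("  strip",g.astype(int).tolist())
S=lambda x,y:np.array([(x+.5)/4-.5+230,(y+.5)/4-.5+170])
# lid corners/bar/lid back edge now; unknown caddy x,y,yaw,lid (hinge corners give position)
def L(p,u,y,v):
    a=p[3]; X=.075-(u*np.cos(a)-v*np.sin(a)); c,q=np.cos(p[2]),np.sin(p[2])
    return [p[0]+c*X-q*y,p[1]+q*X+c*y,.14+u*np.sin(a)+v*np.cos(a)]
obs=[(S(140,208),(.15,-.08,.01)),(S(361,207),(.15,.08,.01)),(S(252,250),(.13,0,.038)),(S(142,383),(0,-.08,.01)),(S(352,383),(0,.08,.01))]
f=lambda p:np.concatenate([proj(s,L(p,*P))[0]-o for o,P in obs])
r=least_squares(f,[.655,.1,-.067,1.03]); print(r.x,np.degrees(r.x[2:]),f(r.x).round(1))
E
```

```text
rest [52, 44, 41, 74, 139, 197, 214, 217, 212, 213, 213, 215, 217, 212, 190, 135, 97, 94, 101, 101, 102, 106, 108, 109, 109, 108]
  strip [141, 130, 100, 88, 89, 97, 126, 162, 161, 112, 78, 73, 60, 63, 89, 107, 110, 109, 110, 111]
now [108, 99, 96, 90, 60, 46, 84, 149, 198, 210, 211, 210, 210, 211, 211, 208, 202, 175, 128, 98, 99, 102, 105, 107, 106, 105]
  strip [42, 71, 115, 138, 122, 97, 97, 90, 71, 97, 148, 157, 106, 64, 86, 103, 106, 107, 106, 109]
[ 0.64983601  0.10005723 -0.06764287  0.9783102 ] [-3.87565103 56.05304561] [ 0.1 -0.   0.  -0.1  0.2  0.1 -0.1  0.1 -0.2 -0.1]
```

```bash
python3 - <<'E'
from h import *
import pickle
from scipy.optimize import least_squares
S=lambda x,y:np.array([(x+.5)/4-.5+230,(y+.5)/4-.5+170]); T=lambda x,y:np.array([(x+.5)/5-.5+185,(y+.5)/5-.5+90])
def L(p,u,y,v):
    a=p[3]; X=.075-(u*np.cos(a)-v*np.sin(a)); c,q=np.cos(p[2]),np.sin(p[2])
    return [p[0]+c*X-q*y,p[1]+q*X+c*y,.14+u*np.sin(a)+v*np.cos(a)]
C={"c3":[(S(162,109),(.15,-.08,.01)),(S(373,105),(.15,.08,.01)),(S(271,147),(.13,0,.038)),(S(163,278),(0,-.08,.01)),(S(364,275),(0,.08,.01))],
"c7":[(S(140,208),(.15,-.08,.01)),(S(361,207),(.15,.08,.01)),(S(252,250),(.13,0,.038)),(S(142,383),(0,-.08,.01)),(S(352,383),(0,.08,.01))]}
for k,x in(("c3",.5635),("c7",.6514)):
    s,t=pickle.load(open(k+".pkl","rb"))
    f=lambda p:np.concatenate([proj(s,L(p,*P))[0]-o for o,P in C[k]])
    r=least_squares(f,[.6,.1,-.067,1.03]); print(k,r.x,np.degrees(r.x[3]))
    g=lambda p:f([x,p[0],p[1],p[2]])
    r=least_squares(g,[.1,-.067,1.03]); print(k,"fixed x",r.x,np.degrees(r.x[2]),g(r.x).round(1))
    crop(s,"pics/lid_%s.png"%k,255,190,75,85,8)
E
```

```text
c3 [ 0.56081906  0.12268399 -0.05361515  1.02128305] 58.515208331304855
c3 fixed x [ 0.12270475 -0.05509128  0.99142322] 56.80436635704429 [-0.  -0.1  0.1  0.  -0.1 -0.1  0.   0.7  0.1  0.7]
c7 [ 0.64983601  0.10005723 -0.06764287  0.9783102 ] 56.053045527086
c7 fixed x [ 0.10003852 -0.06830021  0.96094758] 55.05824039401191 [ 0.1 -0.  -0.  -0.   0.2 -0.  -0.1  0.5 -0.1  0.4]
```

View pics/lid_c7.png

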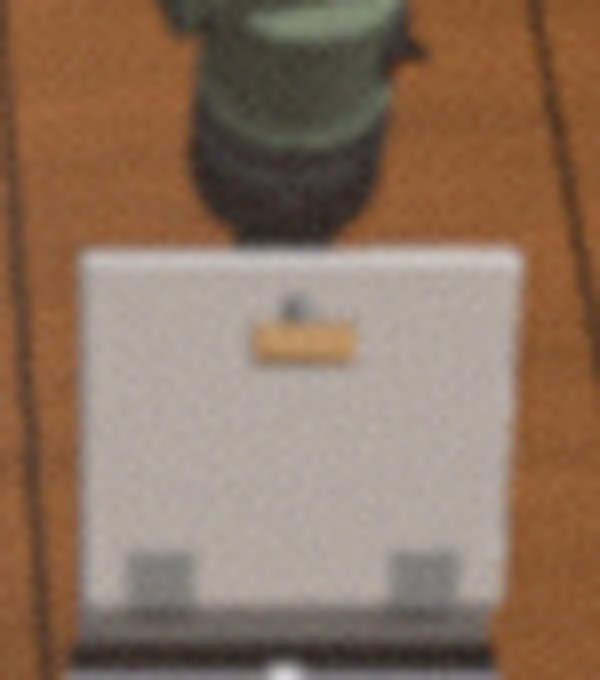

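Pad reads about 9.3 mm, pointer on green. The hand-picked lid angle is uncertain (55 to 58°), so I'll check it offline with a silhouette fit.

```bash
cat > sil.py <<'E'
from h import *
import pickle
from scipy.optimize import minimize
s,t=pickle.load(open("c3.pkl","rb"))
def soft(c,roi):
    x0,y0,x1,y1=roi; hsv=cv2.cvtColor(c["pixels"],cv2.COLOR_BGR2HSV).astype(float)[y0:y1,x0:x1]
    b,g,r=[c["pixels"][y0:y1,x0:x1,i].astype(float) for i in range(3)]
    return np.clip(1-((r-b)-15)/50,0,1)   # wood has r-b large
def cor(x0,x1,y,z0,z1): return [(x,sy,z) for x in(x0,x1) for sy in(-y,y) for z in(z0,z1)]
def world(p,body,lid):
    a=p[3]; c,q=np.cos(p[2]),np.sin(p[2]); out=[]
    for pts,il in((body,0),(lid,1)):
        o=[]
        for X,Y,Z in pts:
            if il: u,v=X,Z; X=.075-(u*np.cos(a)-v*np.sin(a)); Z=.14+u*np.sin(a)+v*np.cos(a)
            o.append([p[0]+c*X-q*Y,p[1]+q*X+c*Y,Z])
        out.append(o)
    return out
B=cor(-.075,.075,.08,.0,.14); Ld=cor(0,.15,.08,0,.01)
def ren(c,p,roi,k=8):
    x0,y0,x1,y1=roi; im=np.zeros(((y1-y0)*k,(x1-x0)*k),np.uint8)
    for o in world(p,B,Ld):
        uv=proj(c,o); h=cv2.convexHull(((uv-[x0-.5,y0-.5])*k*16-8).astype(np.int32)); cv2.fillConvexPoly(im,h,255,shift=4)
    return cv2.GaussianBlur(cv2.resize(im,None,fx=1/k,fy=1/k,interpolation=cv2.INTER_AREA)/255.,(0,0),.7)
if __name__=="__main__":
    rs=(262,188,330,260); rt=(198,134,260,195)
    ms,mt=soft(s,rs),soft(t,rt)
    def cost(p,w=(1,1)): return w[0]*((ren(s,p,rs)-ms)**2).sum()+w[1]*((ren(t,p,rt)-mt)**2).sum()
    for w in((1,1),(1,0),(0,1)):
        best=None
        for a0 in(.95,1.05):
            x0=np.array([.5626,.122,-.043,a0]); sim=np.vstack([x0]+[x0+d for d in np.diag([.004,.004,.03,.05])])
            r=minimize(cost,x0,args=(w,),method="Nelder-Mead",options=dict(initial_simplex=sim,maxiter=300,xatol=1e-4,fatol=1e-2))
            if best is None or r.fun<best.fun: best=r
        print(w,best.x.round(4),np.degrees(best.x[2:]).round(1),best.fun)
        if w==(1,1): P=best.x
    out=[cv2.resize(np.hstack([m,ren(c,P,r),abs(m-ren(c,P,r))]),None,fx=3.5,fy=3.5) for c,r,m in((s,rs,ms),(t,rt,mt))]
    W=max(o.shape[1] for o in out); cv2.imwrite("pics/sil.png",np.vstack([np.pad(o,((0,0),(0,W-o.shape[1]))) for o in out])*255)
    for a in (.95,1.0,1.05,1.1): 
        r=minimize(lambda v:cost([v[0],v[1],v[2],a]),P[:3],method="Nelder-Mead",options=dict(initial_simplex=np.vstack([P[:3]]+[P[:3]+d for d in np.diag([.003,.003,.02])]))); print(a,r.fun.round(2),r.x.round(4))
E
python3 sil.py
```

```text
(1, 1) [ 0.5632  0.1217 -0.0542  1.0149] [-3.1 58.1] 163.44648225362405
(1, 0) [ 0.5614  0.1224 -0.0586  1.0457] [-3.4 59.9] 77.3281359277882
(0, 1) [ 0.5645  0.1212 -0.0521  0.9872] [-3.  56.6] 73.83381003887042
0.95 193.92 [ 0.5651  0.1218 -0.0556]
1.0 165.12 [ 0.5636  0.1218 -0.0527]
1.05 172.78 [ 0.562   0.1219 -0.0497]
1.1 215.54 [ 0.5606  0.122  -0.0538][ WARN:0@1.916] global loadsave.cpp:1063 imwrite_ Unsupported depth image for selected encoder is fallbacked to CV_8U.
```

View pics/sil.png

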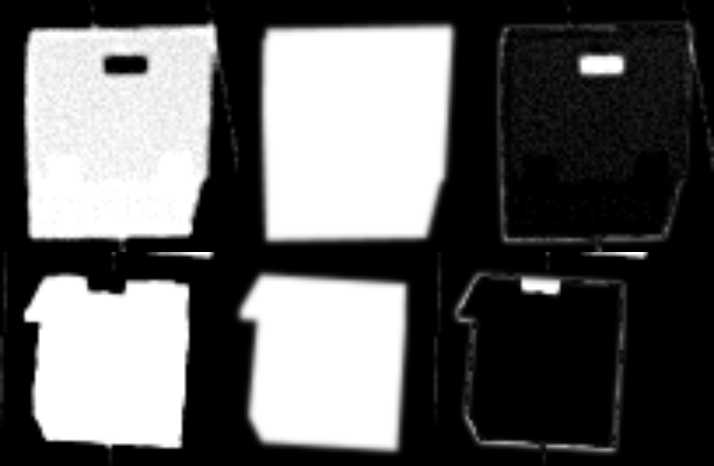

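```bash
python3 - <<'E'
from sil import *
# scene only, mask fit on lid + back wall above the pad; x fixed from kinematics, y/yaw/lid free
for k,x,roi in(("c3",.5632,(262,188,330,240)),("c4",.5632,(262,196,330,240)),("c5",.6278,(258,215,328,262)),("c7",.6514,(258,222,328,266))):
    s,_=pickle.load(open(k+".pkl","rb"))
    m=soft(s,roi)
    # ignore gripper area above: weight zero where arm (central columns, top rows)
    w=np.ones_like(m)
    if k!="c3": w[:8,18:45]=0
    x0=np.array([.11 if k>"c4" else .122,-.06,1.01]); 
    if k>"c4": x0[0]=.0985
    f=lambda v:(w*(ren(s,[x,v[0],v[1],v[2]],roi)-m)**2).sum()
    r=minimize(f,x0,method="Nelder-Mead",options=dict(initial_simplex=np.vstack([x0]+[x0+d for d in np.diag([.004,.03,.06])])))
    print(k,r.x.round(4),np.degrees(r.x[2]).round(1),r.fun.round(1))
E
```

```text
c3 [ 0.1223 -0.0589  1.0227] 58.6 73.3
c4 [ 0.1222 -0.0618  1.0338] 59.2 65.5
c5 [ 0.1013 -0.0799  0.923 ] 52.9 68.6
c7 [ 0.0996 -0.0816  0.911 ] 52.2 68.5
```

```bash
python3 - <<'E'
from sil import *
for k,x,roi,y0 in(("c3",.5632,(262,186,330,240),.122),("c4",.5632,(262,186,330,240),.122),("c5",.6278,(258,204,328,262),.1),("c6",.649,(258,210,328,264),.1),("c7",.6514,(258,211,328,265),.1)):
    s,_=pickle.load(open(k+".pkl","rb"))
    m=soft(s,roi); w=np.ones_like(m)
    if k!="c3": w[:,14:52]=0
    res=[]
    for xx in(x-.003,x):
        x0=np.array([y0,-.06,1.01])
        f=lambda v:(w*(ren(s,[xx,v[0],v[1],v[2]],roi)-m)**2).sum()
        r=minimize(f,x0,method="Nelder-Mead",options=dict(initial_simplex=np.vstack([x0]+[x0+d for d in np.diag([.004,.03,.06])])))
        res.append((r.x.round(3).tolist(),np.degrees(r.x[2]).round(1),r.fun.round(1)))
    print(k,res)
E
```

```text
c3 [([0.122, -0.059, 1.06], np.float64(60.7), np.float64(73.2)), ([0.122, -0.059, 1.023], np.float64(58.6), np.float64(73.3))]
c4 [([0.123, -0.059, 1.049], np.float64(60.1), np.float64(7.6)), ([0.122, -0.059, 1.016], np.float64(58.2), np.float64(7.9))]
c5 [([0.101, -0.071, 1.025], np.float64(58.7), np.float64(8.3)), ([0.101, -0.071, 0.994], np.float64(56.9), np.float64(8.1))]
c6 [([0.099, -0.069, 1.024], np.float64(58.7), np.float64(8.9)), ([0.099, -0.075, 0.983], np.float64(56.3), np.float64(8.3))]
c7 [([0.099, -0.069, 1.026], np.float64(58.8), np.float64(8.1)), ([0.099, -0.076, 0.987], np.float64(56.5), np.float64(7.4))]
```

```bash
python3 - <<'E'
from station import *
from g import *
o=np.array(current_orientation()); z=R.from_quat([o[1],o[2],o[3],o[0]]).apply([0,0,1]); x=R.from_quat([o[1],o[2],o[3],o[0]]).apply([1,0,0])
print("tilt xz deg",np.degrees([z[0],z[1]]),"yaw",np.arctan2(x[1],x[0]),current_tcp_pos(),current_wrist_force(),current_finger_gap(),current_t())
wait(.5)
c=capture("scene"); cv2.imwrite("pics/last.png",c["pixels"])
print(current_wrist_force(),current_tcp_pos())
E
```

```text
tilt xz deg [-0.65114374  0.01840785] yaw -0.06686601248023925 [0.58051098 0.10283562 0.08855803] [-15.48128816   1.23935448  11.73478322] 0.0070958806160672325 21.4
[-14.68602955   2.47511674  11.860315  ] [0.58049466 0.10284526 0.08854095]
```

View pics/last.png

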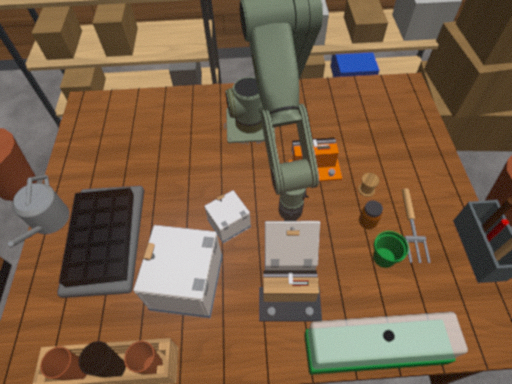

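The caddy is held against the pad with its lid standing open, the force is steady, and the bystanders are where they were. I'm handing in.

```bash
python3 -c "
from station import *
job_done(); print(current_t())"
```

```text
the job is handed in; nothing more can be done
the job is handed in; nothing more can be done
```

The job is handed in, with the arm still holding the caddy against the half-pressed pad and its lid standing open. I raised the lid by its crossbar and let go. Then I gripped the front wall from above, moved the caddy about 20 mm sideways to centre it on the pad, turned it about 1° to square it, and pushed in small steps.

Last checks, at about 22 s on the clock:
- **Pad:** it is pushed in about 9.3 mm by the pointer's shift in the pictures, and the pointer sits in the middle of the strip, on green. The wrist force was steady at about 15 N, roughly 4.5 N of it sliding friction. The pad never came near the bottom of its travel.
- **Squareness:** the gripper is turned to the stop's measured angle (−3.8°) and leans 0.65°. The caddy looks upright and parallel to the pad. Its underside is hidden behind the stop, so I judged upright from the gripper and the lid.
- **Lid:** it stands at about 58°, give or take 2°. The estimates disagreed: 56 to 61° from the outline fits and 55 to 58.5° from hand-picked points. With the outline method the angle read within about 2° before and after the push. One outline fit gave 52°, but its window cut off the lid's edge, so I discarded it.
- **Bystanders:** in the last picture they look where they were at the start.

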